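Line up the cobalt vases by height on the vitrine step

ROBOT

A 7-joint arm with a two-finger parallel gripper is mounted at the origin on the work surface. World frame = base frame: x ahead of the robot, y to its left, z up, the work surface at z = 0. Lengths are in m, angles in rad, forces in N, time in s.
With the tool pointing down it reaches from about 0.425 to 0.925 m from the base axis. Payload 6.8 kg.
Tool frame: the origin (TCP) lies at the very end of the fingers, on their centre line; the grasp point (between the pads) lies 19 mm behind it (r.tcp_to_grasp is the distance from the TCP to the grasp point, in m); z points along the fingers, y is the line along which they close (so a half turn about z gives the same grasp; the last joint's range is limited). The gripper opens to 85 mm and grips with 20 to 120 N. Pads are 22 mm wide; open, the fingers measure 114 mm over their backs; the gripper's body (76 mm by 85 mm) begins 54 mm behind the grasp point. The pads swing forward as they close: fully open they stand 13 mm farther back than shut.
Start: joints at [1.22, 0.477, 0.022, 1.555, -0.011, 1.109, -0.083], TCP at [0.162, -0.655, 0.231] pointing down, gripper open.
Joint ranges: [-2.96, 2.96], [-0.34, 2.1], [-1.41, 1.46], [0.24, 2.44], [-1.37, 4.51], [0.17, 1.92], [-2.96, 2.96]. Speed limits (rad/s): [2.39, 2.39, 3.14, 3.14, 3.14, 3.14, 3.14].

INTERFACE

Orientations are given as a rotation vector (axis times angle).
In Python, from bench import r gives the robot as it stands.
- The arm moves only by the tool step_arm, never from a script. Its argument "moves" is a list of rows, each a list of 7 numbers: the shift along the tool's x, y, z in mm, then the turn, a rotation vector about the tool's x, y, z in rad, then the finger opening in mm, from 0 to 85.4. A call has 1 to 8 rows; each row is the pose to reach, as a shift and turn from the pose commanded when the call began, along the tool's axes at that moment; what a row does not reach only later rows make up. A row lasts 1/10 s, in which the tool goes at most 50 mm and 8.59 degrees, less where a joint would pass 70% of its speed; a pose out of reach is approached as far as the arm can. A call with a gripper value outside its range is refused whole. The fingers move at their own pace and stop on an object; "grip_force" is the grip in N (left out, the last holds). Time passes only in rows, so rows that repeat a pose let the fingers close. It gives the time, the measured TCP pose, the force, the opening and the grip force at its end, in the units of the state.
- r.get_obs(): the state, without advancing time (a new reading comes with each control period).
- r.grab_frame(name): name is "scene" or "top" or "wrist"; returns a dict with "image" (384x512x3 uint8, red, green, blue), "depth" (384x512 float32, m along the optical axis (not along the pixel's ray), 0 where there is no reading), "mtx" (3x3 intrinsics, pixels), "rvec" (rotation vector, rad) and "tvec" (3), from world to camera coordinates, as OpenCV has them. Camera axes: x right, y down, z forward; pixel columns grow to the right and rows downward; lengths in m; the calibration is good to about 2 mm. A picture is of the moment at which its call begins.
- r.hand_in(): hands the job in; it is judged then, once.
The state is a dict: "clock": time; "joints": joint angles; "qvel": joint speeds; "tau": joint torques, N m; "tcp_pos": TCP position; "orientation": TCP orientation; "contact_force": force on the tool from outside, world axes, zero at the start; "moment": the same for the moment, N m; "grip_width": finger opening in m; "gripper_force": force on a finger pad.
Only numpy, scipy, OpenCV 4.12 (cv2) and the standard library are available. Lean on these libraries where they do the work, as an engineer would, in place of code of your own. Each camera call takes 0.05 s, during which the arm holds its last target. There are 200 camera calls.

TASK

Line up the four cobalt-blue glass vases by height on the green felt discs of the white display step: the tallest on the disc next to the painted plate, then each next shorter one on the following disc, down to the shortest at the other end. Stand each vase upright in the middle of its disc, set it down gently without dropping it or knocking any over, and leave the coffee cup with its saucer where it stands.

Things in the scene. Friction and masses are not known exactly. Their poses are not given: they have to be found in the camera images.
- vase_104: the tallest of the four cobalt-blue glass vases: 104 mm high, round, 48 mm in diameter over a straight-sided body from 17 to 77 mm above its foot, with a narrower neck above (29 mm) and a lip of 37 mm; foot 40 mm across. Loose, 230 g or so, stands upright on the table. Origin: centre of its underside, z up.
- vase_86: the second tallest of the four cobalt-blue glass vases: 86 mm high, round, 42 mm in diameter over a straight-sided body from 14 to 64 mm above its foot, with a narrower neck above (25 mm) and a lip of 33 mm; foot 35 mm across. Loose, 170 g or so, stands upright on the table. Origin: centre of its underside, z up.
- vase_68: the third tallest of the four cobalt-blue glass vases: 68 mm high, round, 36 mm in diameter over a straight-sided body from 11 to 50 mm above its foot, with a narrower neck above (22 mm) and a lip of 28 mm; foot 30 mm across. Loose, 110 g or so, stands upright on the table. Origin: centre of its underside, z up.
- vase_50: the shortest of the four cobalt-blue glass vases: 50 mm high, round, 30 mm in diameter over a straight-sided body from 8 to 37 mm above its foot, with a narrower neck above (18 mm) and a lip of 23 mm; foot 25 mm across. Loose, 50 g or so, stands upright on the table. Origin: centre of its underside, z up.
- pad_a: one of four like green felt discs, 64 mm across and 2 mm thick, fixed in a straight row 85 mm apart on a long white display step 15 mm high (110 x 660 mm); the letters say nothing about the disc's place in the row. Origin: centre of its underside, 15 mm above the table, so a vase on it stands 17 mm above the table.
- pad_b: one of four like green felt discs, 64 mm across and 2 mm thick, fixed in a straight row 85 mm apart on a long white display step 15 mm high (110 x 660 mm); the letters say nothing about the disc's place in the row. Origin: centre of its underside, 15 mm above the table, so a vase on it stands 17 mm above the table.
- pad_c: one of four like green felt discs, 64 mm across and 2 mm thick, fixed in a straight row 85 mm apart on a long white display step 15 mm high (110 x 660 mm); the letters say nothing about the disc's place in the row. Origin: centre of its underside, 15 mm above the table, so a vase on it stands 17 mm above the table.
- pad_d: one of four like green felt discs, 64 mm across and 2 mm thick, fixed in a straight row 85 mm apart on a long white display step 15 mm high (110 x 660 mm); the letters say nothing about the disc's place in the row. Origin: centre of its underside, 15 mm above the table, so a vase on it stands 17 mm above the table.
- plate: painted ceramic plate, 120 mm across, leaning back on a black plastic stand; fixed at one end of the white step, on the row's line, 130 mm from the centre of the nearest felt disc and 120 mm wide along the row, about 125 mm tall. (A closed wooden jewellery box, 55 mm tall and 99 mm long, stands likewise at the other end.) Origin: centre of the underside of the stand, 15 mm above the table; z up, x at right angles to the row, away from the robot.
- cup: white porcelain coffee cup, 56 mm high in all and 62 mm across the rim, on its saucer of 100 mm; the two are one piece, loose, about 300 g, standing among the vases. To be left alone. Origin: centre of the saucer's underside, z up; brass-coloured handle at +y, within the saucer.
Mind the look-alikes: they are no part of the job. What is shaped like the vase_50 but brown is not meant.

How it is judged:
By the outcome, as a careful person would: the job done as asked, in the order asked, and still so for the second after the job is handed in, with the robot touching nothing.
It also fails if it takes over 112 s, if anything falls off the work surface, if the arm or the gripper's body presses on something with over 40 N, if the wrist force passes 120 N, or if a joint passes its speed limit or range.

## Working session

There is one attempt and no reset: what is moved stays moved. The work goes in short steps, Python scripts to look and compute and a tool call to move; the robot and the scene stay as the last step left them, time stands still between calls to the robot, and variables do not carry over. Pictures are saved under pics/ and viewed, at most 14 in all, crops included, and the job is handed in when it is done.

Besides the shell and the picture viewer there is one more tool, called in YAML: its name, and indented under it one key for each argument. step_arm: Moves the arm, as the interface text tells. Its arguments: {"type":"object","properties":{"moves":{"type":"array","items":{"type":"array","items":{"type":"number"}}},"grip_force":{"type":"number"}},"required":["moves"]}

```bash
ls; mkdir -p pics; cat > h.py <<'E'
import numpy as np,cv2
from bench import r
def grab(n,save=None):
    f=r.grab_frame(n)
    if save: cv2.imwrite('pics/'+save,cv2.cvtColor(f['image'],cv2.COLOR_RGB2BGR))
    R=cv2.Rodrigues(np.array(f['rvec'],float))[0]; t=np.array(f['tvec'],float).ravel()
    d=f['depth']; K=f['mtx']; v,u=np.indices(d.shape)
    P=np.stack([(u-K[0,2])/K[0,0]*d,(v-K[1,2])/K[1,1]*d,d],-1)
    W=(P-t)@R
    W[d==0]=np.nan
    return f,W
E
python3 - <<'E'
from h import *
o=r.get_obs();print({k:np.round(o[k],3) for k in ['clock','tcp_pos','orientation','grip_width','contact_force']})
for n in['top','scene']:
    f,W=grab(n,n+'0.png'); np.savez(n+'0.npz',W=W,im=f['image'])
    print(n,np.nanmin(W,(0,1)),np.nanmax(W,(0,1)))
E
```

```text
pics
{'clock': np.float64(0.0), 'tcp_pos': array([ 0.162, -0.655,  0.23 ]), 'orientation': array([-3.117e+00, -3.800e-01,  1.000e-03]), 'grip_width': np.float64(0.085), 'contact_force': array([-0.223,  0.654, -0.001])}
top [ 0.11155791 -1.09085396 -0.76925831] [1.45701832 0.95266877 0.1468913 ]
scene [-2.4840699  -0.56484587 -0.76895993] [1.28239172 2.37449761 0.43100365]
```

View pics/top0.png

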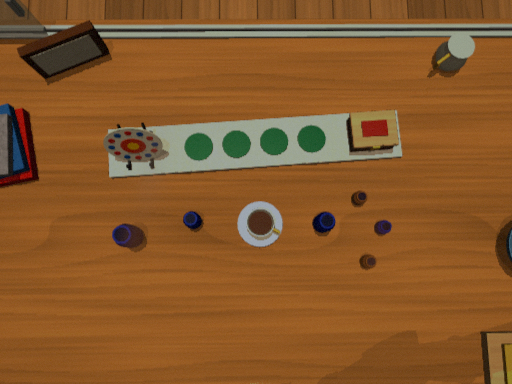

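View pics/scene0.png

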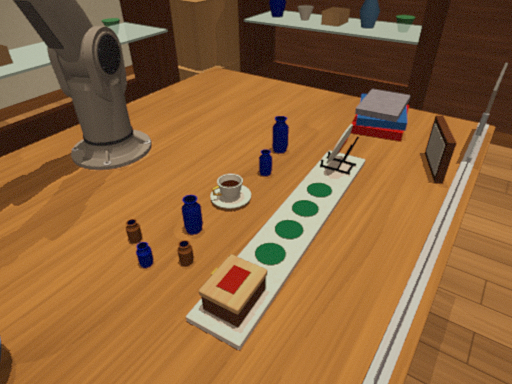

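The top view shows blue vases at (122,236), (192,219), (324,222) and (383,227). The brown look-alikes are at (359,198) and (368,262), and the cup is at (260,223). The discs run from (199,146) to (312,138), with the plate at the left end at (133,147). Next I'll measure the positions and heights.

```bash
python3 - <<'E'
from h import *
def circ(p):
    A=np.c_[2*p,np.ones(len(p))];s=np.linalg.lstsq(A,(p**2).sum(1),rcond=None)[0];return s[:2],np.sqrt(s[2]+s[:2]@s[:2])
for n in['top','scene']:
    z=np.load(n+'0.npz');W=z['W'];im=z['im'].astype(int)
    R,G,B=im[...,0],im[...,1],im[...,2]
    ok=(np.abs(W[...,0]-.65)<.35)&(np.abs(W[...,1])<.6)
    for nm,m in[('green',(G>R+40)&(G>B+20)),('blue',(B>R+35)&(B>G+35)),('brown?',(W[...,2]>.012)&(W[...,2]<.2)&(R<130)&(B<R))]:
        c,l,s,ce=cv2.connectedComponentsWithStats((m&ok).astype(np.uint8))
        for i in range(1,c):
            if s[i,4]<25: continue
            p=W[l==i]; p=p[~np.isnan(p[:,0])]
            zm=np.percentile(p[:,2],97)
            body=p[(p[:,2]<zm*.7)&(p[:,2]>zm*.2)]
            top=p[p[:,2]>zm-.006]
            print(n,nm,ce[i].round(),s[i,4],'mid',((p[:,:2].min(0)+p[:,:2].max(0))/2).round(3),'z',zm.round(4),'topmid',((top[:,:2].min(0)+top[:,:2].max(0))/2).round(3), 'circ',circ(body[:,:2]) if n=='scene' and nm=='blue' else '')
# cup
z=np.load('top0.npz');W=z['W'];p=W[195:252,232:288].reshape(-1,3);p=p[p[:,2]>.006];print('cup',p.min(0),p.max(0))
f=r.grab_frame('top');R=cv2.Rodrigues(f['rvec'])[0];print('cam',-R.T@np.ravel(f['tvec']))
im=cv2.imread('pics/top0.png')[185:280,95:405];cv2.imwrite('pics/crop.png',cv2.resize(im,None,fx=2.5,fy=2.5,interpolation=cv2.INTER_CUBIC))
f,W=grab('wrist','w0.png');R=cv2.Rodrigues(f['rvec'])[0];o=r.get_obs()
Rt=cv2.Rodrigues(o['orientation'])[0];print('wristcam in tool',Rt.T@(-R.T@np.ravel(f['tvec'])-o['tcp_pos']),(Rt.T@R.T).round(2),f['mtx'][0,0],Rt.round(3))
E
```

```text
top green [311. 138.] 555 mid [ 0.648 -0.12 ] z 0.0202 topmid [ 0.648 -0.12 ] circ 
top green [274. 141.] 555 mid [ 0.643 -0.036] z 0.0205 topmid [ 0.643 -0.036] circ 
top green [236. 144.] 559 mid [0.637 0.049] z 0.0207 topmid [0.637 0.049] circ 
top green [198. 146.] 565 mid [0.632 0.134] z 0.0211 topmid [0.632 0.133] circ 
top blue [  4. 109.] 66 mid [0.71  0.549] z 0.0598 topmid [0.71  0.549] circ 
top blue [ 17. 154.] 196 mid [0.619 0.516] z 0.0598 topmid [0.619 0.516] circ 
top blue [191. 219.] 89 mid [0.466 0.144] z 0.0712 topmid [0.466 0.144] circ 
top blue [325. 221.] 121 mid [ 0.458 -0.138] z 0.0892 topmid [ 0.457 -0.137] circ 
top blue [119. 234.] 76 mid [0.433 0.277] z 0.1076 topmid [0.433 0.277] circ 
top brown? [62. 39.] 4401 mid [0.861 0.284] z 0.1245 topmid [0.861 0.442] circ 
top brown? [389.  28.] 547 mid [ 0.914 -0.315] z 0.0193 topmid [ 0.914 -0.315] circ 
top brown? [448.  58.] 499 mid [ 0.837 -0.436] z 0.0752 topmid [ 0.83  -0.434] circ 
top brown? [ 13. 149.] 1304 mid [0.636 0.531] z 0.0796 topmid [0.625 0.534] circ 
top brown? [365. 144.] 507 mid [ 0.651 -0.25
[... 2339 characters left out ...]
pmid [0.452 0.004] circ 
scene brown? [230. 192.] 202 mid [ 0.467 -0.017] z 0.0522 topmid [ 0.468 -0.018] circ 
scene brown? [133. 230.] 229 mid [ 0.377 -0.238] z 0.0495 topmid [ 0.375 -0.237] circ 
scene brown? [185. 253.] 254 mid [ 0.515 -0.225] z 0.0503 topmid [ 0.513 -0.224] circ 
scene brown? [232. 307.] 1060 mid [ 0.657 -0.256] z 0.0634 topmid [ 0.662 -0.257] circ 
cup [ 0.41037794 -0.05092894  0.00689162] [0.50760371 0.04828214 0.05987754]
cam [0.37774144 0.02159158 1.02519134]
wristcam in tool [ 0.07699422 -0.0006534  -0.14250426] [[ 0.   -0.95 -0.3 ]
 [ 1.    0.    0.  ]
 [-0.   -0.3   0.95]] 277.57462207410697 [[ 0.971  0.24  -0.   ]
 [ 0.24  -0.971  0.001]
 [-0.    -0.001 -1.   ]]
```

View pics/crop.png

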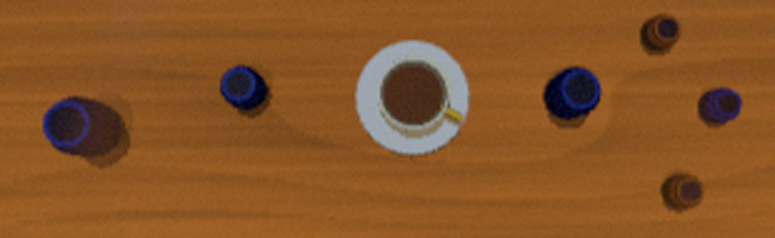

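Which vase is which, from top-view pixel and height:
- vase_104 is at (122,236), height about 104 mm.
- vase_68 is at (192,219).
- vase_86 is at (324,222).
- vase_50 is at (383,227). It is blue and about 50 mm high, and the crop confirms its violet-blue rim at about (720,105). The items at (359,198) and (368,262) are brown, so they are not meant.

I'll go to vase_50 first, turning until the fingers close along world x.

step_arm:
  moves:
    - [41,-34,0,0,0,-0.147,85]
    - [82,-68,0,0,0,-0.295,80]
    - [124,-102,0,0,0,-0.442,75]
    - [165,-136,0,0,0,-0.59,70]
    - [206,-170,0,0,0,-0.737,65]
    - [247,-205,0,0,0,-0.885,65]
    - [289,-239,0,0,0,-1.032,65]
    - [330,-273,0,0,0,-1.18,65]
  grip_force: 30

```text
clock: 1.0
tcp_pos: [0.4009, -0.3319, 0.2315]
orientation: [2.373, 2.058, -0.0]
contact_force: [0.2, -0.1, -0.2]
grip_width: 0.065
gripper_force: 0.0
```

step_arm:
  moves:
    - [23,12,20,0,0,-0.074,65]
    - [46,24,40,0,0,-0.148,65]
    - [46,24,50,0,0,-0.148,65]
    - [46,24,50,0,0,-0.148,65]
    - [46,24,50,0,0,-0.148,65]

```text
clock: 1.5
tcp_pos: [0.4301, -0.2928, 0.1815]
orientation: [-2.224, -2.219, 0.001]
contact_force: [1.7, -0.4, 0.8]
grip_width: 0.0649
gripper_force: 0.0
```

```bash
cat >> h.py <<'E'
def look(save=None,lo=.02):
    """blue blobs seen by the wrist camera: tcp, centre of blob bbox in world at rim, offset in tool mm"""
    f,W=grab('wrist',save);o=r.get_obs();im=f['image'].astype(int);R,G,B=im[...,0],im[...,1],im[...,2]
    Rt=cv2.Rodrigues(np.array(o['orientation']))[0]
    print('tcp',np.round(o['tcp_pos'],4),'rot',np.round(o['orientation'],3),'t',o['clock'])
    m=(((B>R+25)&(B>G+25))&(W[...,2]>lo)).astype(np.uint8)
    m=cv2.morphologyEx(m,cv2.MORPH_CLOSE,np.ones((9,9)))
    c,l,s,ce=cv2.connectedComponentsWithStats(m)
    for i in range(1,c):
        if s[i,4]<150: continue
        p=W[l==i];p=p[~np.isnan(p[:,0])&(p[:,2]>lo)]
        zt=np.percentile(p[:,2],98);q=p[np.abs(p[:,2]-zt)<.005][:,:2].astype(np.float32)
        (cx,cy),rad=cv2.minEnclosingCircle(q)
        d=Rt.T@(np.array([cx,cy,zt])-o['tcp_pos'])*1000
        print(ce[i].round(),s[i,4],'rim c',round(cx,4),round(cy,4),'rad',round(rad,4),'ztop',zt.round(4),'tool off',d.round(1))
E
python3 -c "
from h import *
look('w1.png')"
```

```text
tcp [ 0.4303 -0.2931  0.1819] rot [ 2.224e+00  2.218e+00 -1.000e-03] t 1.55
[284.  17.] 1627 rim c 0.4561 -0.146 rad 0.015 ztop 0.0874 tool off [147.2  25.4  94.4]
[269. 154.] 645 rim c 0.4455 -0.271 rad 0.0117 ztop 0.0518 tool off [ 22.2  15.  130.1]
```

View pics/w1.png

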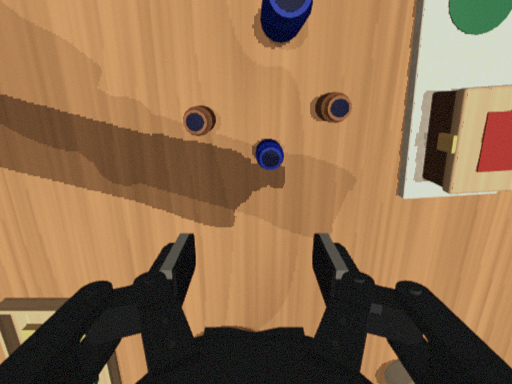

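The wrist view shows the blue vase at (268,155) and the brown ones at (199,121) and (333,107). The vase's tool offset is about (22, 16) mm.

step_arm:
  moves:
    - [22,16,0,0,0,0,65]
    - [22,16,40,0,0,0,65]
    - [22,16,80,0,0,0,65]
    - [22,16,115,0,0,0,65]
    - [22,16,145,0,0,0,65]
    - [22,16,163,0,0,0,65]
    - [22,16,174,0,0,0,65]
    - [22,16,174,0,0,0,50]

```text
clock: 2.35
tcp_pos: [0.4461, -0.2703, 0.0067]
orientation: [-2.222, -2.219, 0.001]
contact_force: [0.5, -0.1, 0.1]
grip_width: 0.0522
gripper_force: 0.0
```

step_arm:
  moves:
    - [0,0,0,0,0,0,36]
    - [0,0,0,0,0,0,30]
    - [0,0,0,0,0,0,26]
    - [0,0,0,0,0,0,24]
    - [0,0,0,0,0,0,22]
    - [0,0,0,0,0,0,20]
  grip_force: 25

```text
clock: 2.95
tcp_pos: [0.4475, -0.2704, 0.0086]
orientation: [2.22, 2.219, 0.0]
contact_force: [-0.6, -0.5, 6.5]
grip_width: 0.0291
gripper_force: 25.0
```

step_arm:
  moves:
    - [0,0,-10,0,0,0,20]
    - [0,0,-35,0,0,0,20]
    - [0,0,-70,0,0,0,20]
    - [0,0,-105,0,0,0,20]
    - [0,0,-120,0,0,0,20]
    - [10,14,-130,0,0,0,20]
    - [30,40,-130,0,0,0,20]
    - [50,68,-130,0,0,0,20]

```text
clock: 3.75
tcp_pos: [0.5157, -0.2187, 0.138]
orientation: [2.222, 2.22, 0.0]
contact_force: [1.6, -0.1, -0.6]
grip_width: 0.0292
gripper_force: 24.9
```

step_arm:
  moves:
    - [22,30,0,0,0,0,20]
    - [44,60,0,0,0,0,20]
    - [66,90,0,0,0,0,20]
    - [83,113,0,0,0,0,20]
    - [95,129,0,0,0,0,20]
    - [98,133,0,0,0,0,20]
    - [98,133,0,0,0,0,20]

```text
clock: 4.45
tcp_pos: [0.6478, -0.1202, 0.1368]
orientation: [-2.219, -2.223, 0.0]
contact_force: [0.1, -0.5, -1.1]
grip_width: 0.0289
gripper_force: 24.9
```

```bash
cat >> h.py <<'E'
def pads(save=None):
    f,W=grab('wrist',save);o=r.get_obs();im=f['image'].astype(int);R,G,B=im[...,0],im[...,1],im[...,2]
    print('tcp',np.round(o['tcp_pos'],4),'F',np.round(o['contact_force'],1),'w',o['grip_width'])
    c,l,s,ce=cv2.connectedComponentsWithStats(((G>R+40)&(G>B+15)).astype(np.uint8))
    for i in range(1,c):
        if s[i,4]<200: continue
        p=W[l==i];p=p[~np.isnan(p[:,0])&(p[:,2]>.005)&(p[:,2]<.03)]
        (cx,cy),rad=cv2.minEnclosingCircle(p[:,:2].astype(np.float32))
        print('pad',ce[i].round(),round(cx,4),round(cy,4),round(rad,4))
E
python3 -c "
from h import *
pads('w2.png');look()"
```

```text
tcp [ 0.647  -0.1217  0.1368] F [-0.3 -0.6 -0.6] w 0.029217488460110137
pad [242.  11.] 0.637 0.0347 0.0284
pad [249.  93.] 0.6423 -0.0376 0.0314
pad [255. 169.] 0.6478 -0.1174 0.0298
tcp [ 0.6467 -0.1225  0.137 ] rot [-2.222e+00 -2.220e+00  2.000e-03] t 4.55
[ 44. 211.] 3192 rim c 0.4574 -0.1402 rad 0.0165 ztop 0.0864 tool off [ -17.8 -189.2   50.8]
[253. 258.] 3373 rim c 0.6457 -0.1224 rad 0.012 ztop 0.1789 tool off [  0.1  -1.1 -42. ]
```

View pics/w2.png

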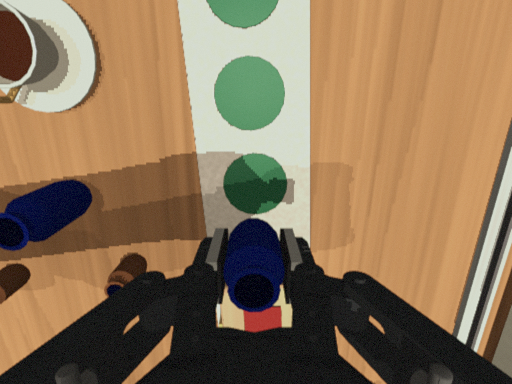

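The vase hangs centred at (253,258). Its disc is at about (255,180), directly under it. Lowering.

step_arm:
  moves:
    - [0,1,30,0,0,0,20]
    - [0,1,60,0,0,0,20]
    - [0,1,85,0,0,0,20]
    - [0,1,98,0,0,0,20]
    - [0,1,104,0,0,0,20]
    - [0,1,108,0,0,0,20]
    - [0,1,110,0,0,0,20]
    - [0,1,110,0,0,0,20]

```text
clock: 5.35
tcp_pos: [0.6493, -0.1218, 0.0281]
orientation: [2.221, 2.22, 0.001]
contact_force: [0.2, 0.7, -0.4]
grip_width: 0.0293
gripper_force: 25.0
```

step_arm:
  moves:
    - [0,0,0.5,0,0,0,20]
    - [0,0,1,0,0,0,20]
    - [0,0,1.5,0,0,0,20]
    - [0,0,1.5,0,0,0,20]

```text
clock: 5.75
tcp_pos: [0.6487, -0.1217, 0.0259]
orientation: [2.221, 2.221, 0.0]
contact_force: [-0.1, -0.2, -0.3]
grip_width: 0.0294
gripper_force: 25.0
```

step_arm:
  moves:
    - [0,0,0.5,0,0,0,20]
    - [0,0,1,0,0,0,20]
    - [0,0,1,0,0,0,20]

```text
clock: 6.05
tcp_pos: [0.6488, -0.1217, 0.0257]
orientation: [2.221, 2.221, -0.0]
contact_force: [-2.0, -0.7, 5.4]
grip_width: 0.0288
gripper_force: 25.7
```

step_arm:
  moves:
    - [0,0,-0.5,0,0,0,28]
    - [0,0,-0.5,0,0,0,31]
    - [0,0,-0.5,0,0,0,35]
    - [0,0,-0.5,0,0,0,42]
    - [0,0,-0.5,0,0,0,52]
    - [0,0,-0.5,0,0,0,60]
    - [0,0,-0.5,0,0,0,60]

```text
clock: 6.75
tcp_pos: [0.6487, -0.1217, 0.0253]
orientation: [-2.221, -2.221, 0.0]
contact_force: [-0.1, 0.3, 0.5]
grip_width: 0.0602
gripper_force: 0.0
```

step_arm:
  moves:
    - [0,0,-15,0,0,0,60]
    - [0,0,-50,0,0,0,65]
    - [0,0,-95,0,0,0,65]
    - [0,0,-140,0,0,0,65]
    - [0,-30,-165,0,0,0,65]
    - [0,-75,-165,0,0,0,65]
    - [-10,-120,-165,0,0,0,65]
    - [-15,-165,-165,0,0,0,65]

```text
clock: 7.55
tcp_pos: [0.4822, -0.1371, 0.1915]
orientation: [2.22, 2.22, 0.0]
contact_force: [-0.3, -0.1, 1.4]
grip_width: 0.0655
gripper_force: 0.0
```

```bash
python3 -c "
from h import *
look();f,W=grab('top','t1.png')"
```

```text
tcp [ 0.4731 -0.1382  0.1896] rot [-2.221 -2.216  0.013] t 7.6
[410. 162.] 1066 rim c 0.6476 -0.1218 rad 0.0118 ztop 0.0686 tool off [ 17.2 175.5 119.4]
[231. 176.] 1126 rim c 0.4564 -0.139 rad 0.0163 ztop 0.087 tool off [ -0.6 -15.8 102.8]
```

View pics/t1.png

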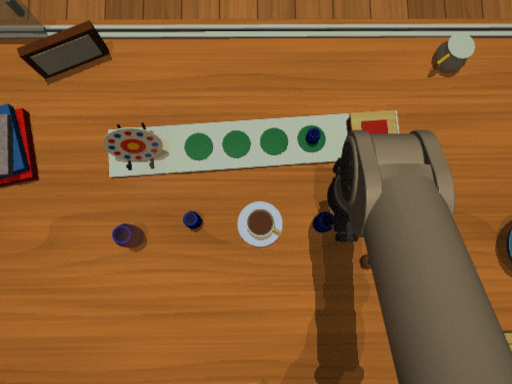

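vase_50 stands in the middle of its disc, at pixel (313,136). vase_86, 87 mm by measurement, is next at wrist pixel (231,176).

step_arm:
  moves:
    - [-2,-20,0,0,0,0,68]
    - [-2,-26,0,0,0,0,68]
    - [-2,-26,20,0,0,0,68]
    - [-2,-26,20,0,0,0,68]

```text
clock: 8.05
tcp_pos: [0.457, -0.1383, 0.1694]
orientation: [-2.22, -2.22, 0.002]
contact_force: [-0.1, -0.7, -0.2]
grip_width: 0.0682
gripper_force: 0.0
```

```bash
python3 -c "
from h import *
look()"
```

```text
tcp [ 0.4576 -0.1383  0.1702] rot [-2.220e+00 -2.221e+00  1.000e-03] t 8.1
[449. 166.] 1417 rim c 0.6472 -0.1219 rad 0.0119 ztop 0.0685 tool off [ 16.2 189.7 101.4]
[254. 180.] 1274 rim c 0.4563 -0.1392 rad 0.0162 ztop 0.087 tool off [-0.9 -1.2 83.1]
```

step_arm:
  moves:
    - [-1,0,35,0,0,0,68]
    - [-1,0,70,0,0,0,68]
    - [-1,0,105,0,0,0,68]
    - [-1,0,130,0,0,0,68]
    - [-1,0,142,0,0,0,68]
    - [-1,0,146,0,0,0,60]
    - [-1,0,146,0,0,0,48]
    - [-1,0,146,0,0,0,42]

```text
clock: 8.9
tcp_pos: [0.4586, -0.1399, 0.0254]
orientation: [2.22, 2.22, 0.001]
contact_force: [0.1, 0.2, -1.7]
grip_width: 0.0422
gripper_force: 5.9
```

step_arm:
  moves:
    - [0,0,0,0,0,0,38]
    - [0,0,0,0,0,0,34]
    - [0,0,0,0,0,0,32]
    - [0,0,0,0,0,0,32]
    - [0,0,-10,0,0,0,32]
    - [0,0,-35,0,0,0,32]
    - [0,0,-70,0,0,0,32]
    - [0,0,-100,0,0,0,32]
  grip_force: 35

```text
clock: 9.7
tcp_pos: [0.4574, -0.1395, 0.1262]
orientation: [-2.221, -2.222, -0.0]
contact_force: [0.6, 0.6, -1.6]
grip_width: 0.0415
gripper_force: 35.9
```

step_arm:
  moves:
    - [0,10,-25,0,0,0,32]
    - [10,30,-30,0,0,0,32]
    - [40,60,-30,0,0,0,32]
    - [75,90,-30,0,0,0,32]
    - [110,120,-30,0,0,0,32]
    - [145,148,-30,0,0,0,32]
    - [172,170,-30,0,0,0,32]
    - [187,180,-30,0,0,0,32]

```text
clock: 10.5
tcp_pos: [0.6388, 0.0509, 0.1549]
orientation: [-2.217, -2.224, -0.003]
contact_force: [-0.7, 0.1, -1.8]
grip_width: 0.0412
gripper_force: 35.9
```

step_arm:
  moves:
    - [0,0,0,0,0,0,32]
    - [0,0,0,0,0,0,32]

```text
clock: 10.7
tcp_pos: [0.6368, 0.0461, 0.1542]
orientation: [-2.222, -2.221, 0.003]
contact_force: [0.7, -0.9, -1.3]
grip_width: 0.0411
gripper_force: 35.9
```

```bash
python3 -c "
from h import *
pads('w3.png');look()"
```

```text
tcp [0.6367 0.0452 0.1541] F [-0.5 -0.7 -0.8] w 0.0414851934352754
pad [249.  89.] 0.6316 0.1321 0.0313
pad [255. 164.] 0.6369 0.0494 0.0305
tcp [0.6368 0.0448 0.1542] rot [ 2.224  2.218 -0.003] t 10.8
[51. 75.] 2729 rim c 0.465 0.1429 rad 0.0145 ztop 0.0694 tool off [  97.8 -171.9   84.8]
[253. 261.] 7865 rim c 0.6356 0.0466 rad 0.016 ztop 0.2152 tool off [  1.7  -1.2 -61. ]
```

step_arm:
  moves:
    - [2,1,30,0,0,0,32]
    - [2,1,60,0,0,0,32]
    - [2,1,85,0,0,0,32]
    - [2,1,98,0,0,0,32]
    - [2,1,105,0,0,0,32]
    - [2,1,109,0,0,0,32]
    - [2,1,110,0,0,0,32]
    - [2,1,110,0,0,0,32]

```text
clock: 11.6
tcp_pos: [0.6393, 0.0494, 0.0453]
orientation: [2.221, 2.221, 0.002]
contact_force: [0.2, 0.9, -2.4]
grip_width: 0.041
gripper_force: 36.0
```

step_arm:
  moves:
    - [0,0,0.5,0,0,0,32]
    - [0,0,1,0,0,0,32]
    - [0,0,1.3,0,0,0,32]
    - [0,0,1.3,0,0,0,32]

```text
clock: 12.0
tcp_pos: [0.6387, 0.0493, 0.0431]
orientation: [2.221, 2.221, 0.0]
contact_force: [0.5, 0.1, -1.3]
grip_width: 0.0413
gripper_force: 36.0
```

step_arm:
  moves:
    - [0,0,0.5,0,0,0,32]
    - [0,0,1,0,0,0,32]
    - [0,0,1,0,0,0,32]

```text
clock: 12.3
tcp_pos: [0.6388, 0.0493, 0.0425]
orientation: [2.221, 2.221, -0.0]
contact_force: [-2.3, -0.5, 4.5]
grip_width: 0.0414
gripper_force: 36.4
```

step_arm:
  moves:
    - [0,0,-0.5,0,0,0,40]
    - [0,0,-0.5,0,0,0,43]
    - [0,0,-0.5,0,0,0,48]
    - [0,0,-0.5,0,0,0,56]
    - [0,0,-0.5,0,0,0,66]
    - [0,0,-0.5,0,0,0,70]
    - [0,0,-0.5,0,0,0,70]

```text
clock: 13.0
tcp_pos: [0.6387, 0.0493, 0.0425]
orientation: [2.221, 2.221, 0.0]
contact_force: [-0.2, -0.1, 0.4]
grip_width: 0.0696
gripper_force: 0.0
```

step_arm:
  moves:
    - [0,0,-15,0,0,0,70]
    - [0,0,-50,0,0,0,70]
    - [0,0,-95,0,0,0,70]
    - [0,0,-130,0,0,0,65]
    - [10,-30,-130,0,0,0,65]
    - [35,-75,-130,0,0,0,65]
    - [65,-120,-130,0,0,0,65]
    - [85,-155,-130,0,0,0,65]

```text
clock: 13.8
tcp_pos: [0.482, 0.1357, 0.1737]
orientation: [2.22, 2.221, 0.002]
contact_force: [-0.1, 1.6, 1.0]
grip_width: 0.0649
gripper_force: 0.0
```

step_arm:
  moves:
    - [6,-14,0,0,0,0,65]
    - [6,-17,10,0,0,0,65]
    - [6,-17,10,0,0,0,65]

```text
clock: 14.1
tcp_pos: [0.4668, 0.1393, 0.1619]
orientation: [2.222, 2.22, -0.001]
contact_force: [0.4, -0.1, -0.0]
grip_width: 0.0655
gripper_force: 0.0
```

```bash
python3 -c "
from h import *
look('w4.png')"
```

```text
tcp [0.4676 0.1391 0.1621] rot [ 2.223e+00  2.219e+00 -1.000e-03] t 14.15
[209.  28.] 3070 rim c 0.4315 0.2734 rad 0.0185 ztop 0.1055 tool off [134.2 -36.3  56.6]
[422.  14.] 205 rim c 0.603 0.2826 rad 0.006 ztop 0.052 tool off [143.7 135.2 110.1]
[416.  74.] 169 rim c 0.6061 0.238 rad 0.0058 ztop 0.052 tool off [ 99.2 138.3 110. ]
[457. 100.] 250 rim c 0.6201 0.2169 rad 0.006 ztop 0.0885 tool off [ 78.1 152.4  73.6]
[253. 175.] 909 rim c 0.465 0.1428 rad 0.014 ztop 0.0692 tool off [ 3.8 -2.6 92.9]
[426. 271.] 2738 rim c 0.6381 0.0514 rad 0.017 ztop 0.1045 tool off [-87.4 170.7  57.7]
[393. 371.] 593 rim c 0.6456 -0.1134 rad 0.0123 ztop 0.0565 tool off [-252.2  178.4  105.7]
```

View pics/w4.png

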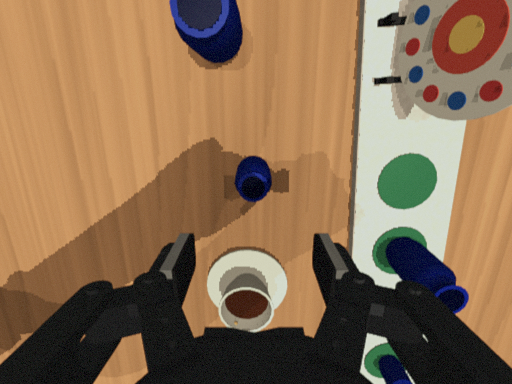

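The vase at (253,178) is vase_68, about 68 mm tall. vase_86 stands on its disc at (400,248).

step_arm:
  moves:
    - [2.5,-1,35,0,0,0,65]
    - [2.5,-1,70,0,0,0,65]
    - [2.5,-1,105,0,0,0,65]
    - [2.5,-1,132,0,0,0,65]
    - [2.5,-1,144,0,0,0,65]
    - [2.5,-1,148,0,0,0,58]
    - [2.5,-1,148,0,0,0,44]
    - [2.5,-1,148,0,0,0,36]

```text
clock: 14.95
tcp_pos: [0.4668, 0.143, 0.0155]
orientation: [2.221, 2.22, 0.003]
contact_force: [-0.0, 0.1, -1.6]
grip_width: 0.036
gripper_force: 0.7
```

step_arm:
  moves:
    - [0,0,0,0,0,0,32]
    - [0,0,0,0,0,0,28]
    - [0,0,0,0,0,0,26]
    - [0,0,0,0,0,0,26]
    - [0,0,-10,0,0,0,26]
    - [0,0,-35,0,0,0,26]
    - [0,0,-70,0,0,0,26]
    - [0,0,-105,0,0,0,26]
  grip_force: 30

```text
clock: 15.75
tcp_pos: [0.4649, 0.1427, 0.1209]
orientation: [-2.22, -2.221, 0.002]
contact_force: [0.7, -0.3, -0.1]
grip_width: 0.0356
gripper_force: 30.2
```

step_arm:
  moves:
    - [0,0,-25,0,0,0,26]
    - [-20,10,-40,0,0,0,26]
    - [-50,35,-40,0,0,0,26]
    - [-85,65,-40,0,0,0,26]
    - [-120,100,-40,0,0,0,26]
    - [-150,135,-40,0,0,0,26]
    - [-172,165,-40,0,0,0,26]
    - [-180,177,-40,0,0,0,26]

```text
clock: 16.55
tcp_pos: [0.6447, -0.0414, 0.1598]
orientation: [2.226, 2.215, -0.0]
contact_force: [0.4, -0.1, -2.3]
grip_width: 0.035
gripper_force: 30.3
```

step_arm:
  moves:
    - [0,0,0,0,0,0,26]
    - [0,0,0,0,0,0,26]

```text
clock: 16.75
tcp_pos: [0.6418, -0.0365, 0.1596]
orientation: [-2.22, -2.221, 0.0]
contact_force: [0.0, 0.0, -1.5]
grip_width: 0.0352
gripper_force: 30.3
```

```bash
python3 -c "
from h import *
pads('w5.png');look()"
```

```text
tcp [ 0.6416 -0.036   0.1597] F [ 0.   0.9 -1. ] w 0.03491378952579044
pad [244.  13.] 0.6315 0.1245 0.0299
pad [253. 105.] 0.637 0.0473 0.0312
pad [255. 164.] 0.642 -0.0347 0.0303
tcp [ 0.6416 -0.0358  0.1597] rot [-2.219 -2.223  0.   ] t 16.85
[250.  89.] 1364 rim c 0.6371 0.0495 rad 0.0164 ztop 0.1044 tool off [85.3 -4.3 55.4]
[254. 263.] 5648 rim c 0.6408 -0.0359 rad 0.0144 ztop 0.2127 tool off [ -0.1  -0.8 -53. ]
```

View pics/w5.png

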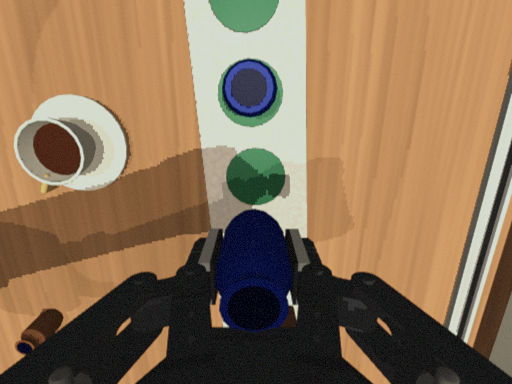

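vase_86 is upright in the middle of its disc at (250,90). The held vase_68 is over the shaded disc at (255,178).

step_arm:
  moves:
    - [-1.5,1,35,0,0,0,26]
    - [-1.5,1,70,0,0,0,26]
    - [-1.5,1,97,0,0,0,26]
    - [-1.5,1,113,0,0,0,26]
    - [-1.5,1,120,0,0,0,26]
    - [-1.5,1,123,0,0,0,26]
    - [-1.5,1,124,0,0,0,26]
    - [-1.5,1,124,0,0,0,26]

```text
clock: 17.65
tcp_pos: [0.6445, -0.0386, 0.0367]
orientation: [2.22, 2.22, 0.002]
contact_force: [0.4, -0.3, -0.1]
grip_width: 0.0353
gripper_force: 30.3
```

step_arm:
  moves:
    - [0,0,0.5,0,0,0,26]
    - [0,0,1,0,0,0,26]
    - [0,0,1.3,0,0,0,26]
    - [0,0,1.3,0,0,0,26]

```text
clock: 18.05
tcp_pos: [0.6437, -0.0387, 0.0343]
orientation: [2.221, 2.221, 0.0]
contact_force: [0.3, 0.1, -1.3]
grip_width: 0.0352
gripper_force: 30.3
```

step_arm:
  moves:
    - [0,0,0.7,0,0,0,26]
    - [0,0,1.4,0,0,0,26]
    - [0,0,1.4,0,0,0,26]

```text
clock: 18.35
tcp_pos: [0.6437, -0.0387, 0.0328]
orientation: [-2.221, -2.221, 0.0]
contact_force: [-0.6, -0.3, -1.2]
grip_width: 0.035
gripper_force: 30.3
```

step_arm:
  moves:
    - [0,0,0.5,0,0,0,26]
    - [0,0,1,0,0,0,26]
    - [0,0,1,0,0,0,26]

```text
clock: 18.65
tcp_pos: [0.6437, -0.0387, 0.0327]
orientation: [2.221, 2.221, -0.0]
contact_force: [-2.8, 0.2, 7.3]
grip_width: 0.0354
gripper_force: 31.0
```

step_arm:
  moves:
    - [0,0,-0.7,0,0,0,34]
    - [0,0,-0.7,0,0,0,37]
    - [0,0,-0.7,0,0,0,42]
    - [0,0,-0.7,0,0,0,50]
    - [0,0,-0.7,0,0,0,60]
    - [0,0,-0.7,0,0,0,64]
    - [0,0,-0.7,0,0,0,64]

```text
clock: 19.35
tcp_pos: [0.6436, -0.0387, 0.0324]
orientation: [-2.221, -2.221, 0.0]
contact_force: [-0.0, -0.6, -0.1]
grip_width: 0.0639
gripper_force: 0.0
```

step_arm:
  moves:
    - [0,0,-15,0,0,0,64]
    - [0,0,-50,0,0,0,66]
    - [0,0,-95,0,0,0,70]
    - [0,0,-140,0,0,0,74]
    - [10,-25,-160,0,0,0,76]
    - [40,-55,-160,0,0,0,76]
    - [75,-85,-160,0,0,0,76]
    - [110,-115,-160,0,0,0,76]

```text
clock: 20.15
tcp_pos: [0.5277, 0.0722, 0.194]
orientation: [2.221, 2.219, 0.002]
contact_force: [1.2, 1.1, 0.7]
grip_width: 0.076
gripper_force: 0.0
```

step_arm:
  moves:
    - [40,-25,0,0,0,0,76]
    - [80,-45,0,0,0,0,76]
    - [120,-62,0,0,0,0,76]
    - [155,-77,0,0,0,0,76]
    - [185,-88,0,0,0,0,76]
    - [200,-94,0,0,0,0,76]
    - [200,-94,0,0,0,0,76]
    - [200,-94,0,0,0,0,76]

```text
clock: 20.95
tcp_pos: [0.4349, 0.2709, 0.1931]
orientation: [2.22, 2.221, 0.0]
contact_force: [0.1, -0.9, -0.7]
grip_width: 0.0763
gripper_force: 0.0
```

```bash
python3 -c "
from h import *
look()"
```

```text
tcp [0.4353 0.2702 0.1929] rot [ 2.222  2.219 -0.   ] t 21.0
[451. 148.] 159 rim c 0.6147 0.3069 rad 0.0057 ztop 0.0885 tool off [ 37.  179.3 104.5]
[251. 173.] 1538 rim c 0.4317 0.275 rad 0.0185 ztop 0.105 tool off [ 4.9 -3.7 87.8]
[494. 182.] 230 rim c 0.6307 0.285 rad 0.0056 ztop 0.1254 tool off [ 15.2 195.4  67.6]
[483. 232.] 192 rim c 0.6323 0.2405 rad 0.0063 ztop 0.1249 tool off [-29.4 197.   68.1]
[400. 369.] 885 rim c 0.6251 0.0467 rad 0.0069 ztop 0.1031 tool off [-223.2  190.    90.1]
```

step_arm:
  moves:
    - [3,-2,30,0,0,0,76]
    - [3,-2,65,0,0,0,76]
    - [3,-2,100,0,0,0,76]
    - [3,-2,130,0,0,0,76]
    - [3,-2,149,0,0,0,76]
    - [3,-2,154,0,0,0,70]
    - [3,-2,154,0,0,0,56]
    - [3,-2,154,0,0,0,48]

```text
clock: 21.8
tcp_pos: [0.4334, 0.2742, 0.0394]
orientation: [2.222, 2.22, 0.002]
contact_force: [0.5, 0.6, -2.0]
grip_width: 0.0482
gripper_force: 3.7
```

step_arm:
  moves:
    - [0,0,0,0,0,0,44]
    - [0,0,0,0,0,0,40]
    - [0,0,0,0,0,0,38]
    - [0,0,0,0,0,0,38]
    - [0,0,-10,0,0,0,38]
    - [0,0,-35,0,0,0,38]
    - [0,0,-70,0,0,0,38]
    - [0,0,-105,0,0,0,38]
  grip_force: 40

```text
clock: 22.6
tcp_pos: [0.432, 0.2742, 0.1448]
orientation: [-2.22, -2.222, 0.001]
contact_force: [2.3, 0.2, -3.4]
grip_width: 0.0469
gripper_force: 42.1
```

step_arm:
  moves:
    - [0,0,-25,0,0,0,38]
    - [-15,5,-42,0,0,0,38]
    - [-45,20,-45,0,0,0,38]
    - [-80,45,-45,0,0,0,38]
    - [-110,75,-45,0,0,0,38]
    - [-130,110,-45,0,0,0,38]
    - [-141,145,-45,0,0,0,38]
    - [-141,175,-45,0,0,0,38]

```text
clock: 23.4
tcp_pos: [0.6094, 0.1299, 0.1887]
orientation: [2.225, 2.216, -0.001]
contact_force: [0.4, -0.6, -2.5]
grip_width: 0.0469
gripper_force: 42.1
```

step_arm:
  moves:
    - [0,15,0,0,0,0,38]
    - [0,23,0,0,0,0,38]
    - [0,24,0,0,0,0,38]
    - [0,24,0,0,0,0,38]

```text
clock: 23.8
tcp_pos: [0.6307, 0.1337, 0.1885]
orientation: [-2.22, -2.222, 0.001]
contact_force: [-0.4, 0.1, -2.7]
grip_width: 0.047
gripper_force: 42.2
```

```bash
python3 -c "
from h import *
pads('w6.png');look()"
```

```text
tcp [0.6305 0.1337 0.1886] F [-0.6  0.5 -3.4] w 0.04719829942652772
pad [255. 159.] 0.6316 0.1337 0.0303
tcp [0.6306 0.1337 0.1886] rot [-2.220e+00 -2.222e+00  1.000e-03] t 23.9
[253. 258.] 9904 rim c 0.6293 0.1366 rad 0.018 ztop 0.2535 tool off [  2.9  -1.3 -64.8]
```

View pics/w6.png

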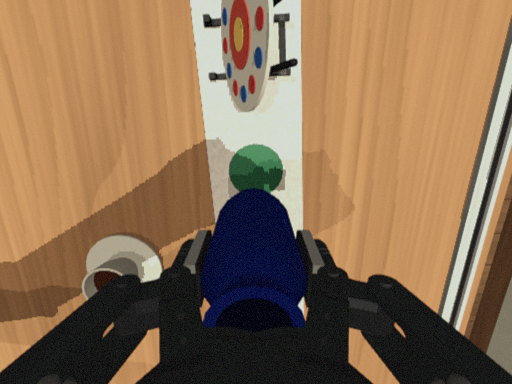

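The held vase_104 at (253,258) is nearly over the disc at (255,168) next to the plate.

step_arm:
  moves:
    - [-2,1.5,35,0,0,0,38]
    - [-2,1.5,70,0,0,0,38]
    - [-2,1.5,100,0,0,0,38]
    - [-2,1.5,117,0,0,0,38]
    - [-2,1.5,125,0,0,0,38]
    - [-2,1.5,128,0,0,0,38]
    - [-2,1.5,129.5,0,0,0,38]
    - [-2,1.5,129.5,0,0,0,38]

```text
clock: 24.7
tcp_pos: [0.6341, 0.1317, 0.0603]
orientation: [2.221, 2.221, 0.003]
contact_force: [0.1, 0.8, -2.6]
grip_width: 0.0471
gripper_force: 42.2
```

step_arm:
  moves:
    - [0,0,0.5,0,0,0,38]
    - [0,0,1,0,0,0,38]
    - [0,0,1.3,0,0,0,38]
    - [0,0,1.3,0,0,0,38]

```text
clock: 25.1
tcp_pos: [0.6332, 0.1313, 0.0578]
orientation: [2.221, 2.221, 0.0]
contact_force: [-0.8, 1.0, -3.1]
grip_width: 0.0472
gripper_force: 42.2
```

step_arm:
  moves:
    - [0,-0.5,0.5,0,0,0,38]
    - [0,-0.5,1,0,0,0,38]
    - [0,-0.5,1.5,0,0,0,38]
    - [0,-0.5,1.5,0,0,0,38]

```text
clock: 25.5
tcp_pos: [0.6326, 0.1313, 0.0567]
orientation: [2.221, 2.221, -0.0]
contact_force: [-2.6, -1.7, 3.2]
grip_width: 0.0471
gripper_force: 42.7
```

Contact. I'll release it and retreat upward.

step_arm:
  moves:
    - [0,0,0,0,0,0,46]
    - [0,0,0,0,0,0,49]
    - [0,0,0,0,0,0,54]
    - [0,0,0,0,0,0,62]
    - [0,0,0,0,0,0,72]
    - [0,0,0,0,0,0,76]
    - [0,0,0,0,0,0,76]

```text
clock: 26.2
tcp_pos: [0.6328, 0.1313, 0.0562]
orientation: [2.221, 2.221, 0.0]
contact_force: [-0.4, -0.1, 0.3]
grip_width: 0.076
gripper_force: 0.0
```

step_arm:
  moves:
    - [0,0,-15,0,0,0,76]
    - [0,0,-50,0,0,0,76]
    - [0,0,-95,0,0,0,76]
    - [0,0,-135,0,0,0,76]
    - [0,-30,-150,0,0,0,76]
    - [-40,-65,-150,0,0,0,76]
    - [-80,-90,-150,0,0,0,76]
    - [-120,-100,-150,0,0,0,76]

```text
clock: 27.0
tcp_pos: [0.5302, 0.0105, 0.2075]
orientation: [2.218, 2.223, -0.001]
contact_force: [0.4, 0.3, 0.3]
grip_width: 0.076
gripper_force: 0.0
```

step_arm:
  moves:
    - [-45,-20,0,0,0,0,76]
    - [-90,-40,0,0,0,0,76]
    - [-135,-60,0,0,0,0,76]
    - [-180,-70,0,0,0,0,76]
    - [-225,-75,0,0,0,0,76]
    - [-270,-75,0,0,0,0,76]
    - [-300,-75,0,0,0,0,76]
    - [-300,-75,0,0,0,0,76]

```text
clock: 27.8
tcp_pos: [0.4567, -0.2939, 0.2072]
orientation: [2.228, 2.212, -0.001]
contact_force: [-0.6, 1.2, 0.0]
grip_width: 0.0758
gripper_force: 0.0
```

```bash
python3 - <<'E'
from h import *
for n in['scene','top']:
    f,W=grab(n,n+'9.png');im=f['image'].astype(int);R,G,B=im[...,0],im[...,1],im[...,2]
    m=(B>R+35)&(B>G+35)&(np.abs(W[...,0]-.65)<.1)&(W[...,1]<.19)&(W[...,1]>-.2)
    c,l,s,ce=cv2.connectedComponentsWithStats(m.astype(np.uint8))
    for i in range(1,c):
        if s[i,4]<25: continue
        p=W[l==i];p=p[~np.isnan(p[:,0])];zm=np.percentile(p[:,2],97);t=p[p[:,2]>zm-.006]
        print(n,ce[i].round(),zm.round(3),((t[:,:2].min(0)+t[:,:2].max(0))/2).round(3))
a=cv2.imread('pics/scene9.png')[100:300,150:400];b=cv2.imread('pics/top9.png')[100:280,90:410]
cv2.imwrite('pics/fin.png',np.vstack([cv2.resize(a,(420,336)),cv2.resize(b,(420,236))]))
E
```

```text
scene [315. 182.] 0.12 [0.632 0.13 ]
scene [289. 218.] 0.085 [ 0.645 -0.04 ]
scene [270. 245.] 0.067 [ 0.65  -0.123]
top [193. 135.] 0.124 [0.631 0.134]
top [234. 135.] 0.106 [0.638 0.052]
top [275. 134.] 0.087 [ 0.643 -0.037]
top [313. 135.] 0.07 [ 0.648 -0.12 ]
```

View pics/fin.png

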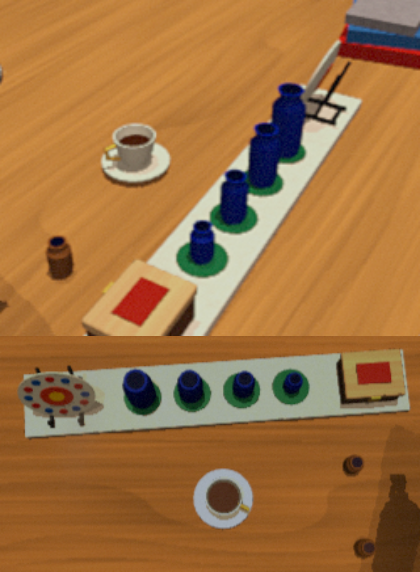

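All four vases stand upright and centred, in descending order from the plate. The cup hasn't moved.

step_arm:
  moves:
    - [0,0,0,0,0,0,76]
    - [0,0,0,0,0,0,76]

```text
clock: 28.1
tcp_pos: [0.4581, -0.2871, 0.2066]
orientation: [2.218, 2.224, 0.001]
contact_force: [0.2, 0.0, -0.7]
grip_width: 0.0756
gripper_force: 0.0
```

```bash
python3 -c "
from bench import r
print(r.hand_in())"
```

```text
the job is handed in; nothing more can be done
None
```

The job is handed in at about 28 s on the clock: the four cobalt-blue vases stand upright on their discs, within about 4 mm of centre, from tallest next to the plate down to shortest, and the cup was not touched; no verdict came back.

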